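Find the recycling compartment that still has room

TASK

The two plywood recycling sorters have four identical push-in flaps; three compartments are packed full, so their flaps will not swing. Press gently on the flaps with closed fingertips, near the ribbed front end, to find the one that gives way, then push that flap well open, to about 45 degrees, and leave it open. Only press: do not pick up or shift the sorters, and leave the jars, tins and mug alone.

Things in the scene. Friction and masses are not known exactly. Their poses are not given: they have to be found in the camera images.
- sorter_left: left one (robot's view) of two alike plywood sorters, 150 (x) x 216 (y) x 125 mm high, 2.5 kg, loose on the worktop; origin: centre of underside; x to its back (away from the robot), z up. In its flat top lie two flush metal flaps, centred 52 mm either side of the middle, each over its own compartment, whose mouth is 88 mm wide and 96 mm long, 115 mm deep.
- sorter_right: right one (robot's view) of two alike plywood sorters, 150 (x) x 216 (y) x 125 mm high, 2.5 kg, loose on the worktop; origin: centre of underside; x to its back (away from the robot), z up. In its flat top lie two flush metal flaps, centred 52 mm either side of the middle, each over its own compartment, whose mouth is 88 mm wide and 96 mm long, 115 mm deep.
- flap_a (a joint): hinge of the left flap of the left sorter, rad: 0 closed, flush; grows as its ribbed front end goes down; stop at 1.2. All flaps look alike; which one is free changes from run to run. The free one needs about 2 N at the press point and stays where it is left; the three others give 3 mm freely, then resist springily with 3 N/mm (about 0.12 rad at 6 N), and may stay slightly sunk.
- flap_a_press (a point): press point on top of the left flap of the left sorter; moves with it. Flap: 90 (front to back) x 84 x 6 mm plate, ribs near the front. Point: mid-width, 30 mm behind the front edge, 45 mm before the axle (along the sorter's y); the 15 mm behind the axle rise as the front sinks. Pressing straight down here with closed fingertips to 40 mm below the top opens a free flap to about 0.85 rad.
- flap_b (a joint): hinge of the right flap of the left sorter, rad: 0 closed, flush; grows as its ribbed front end goes down; stop at 1.2. All flaps look alike; which one is free changes from run to run. The free one needs about 2 N at the press point and stays where it is left; the three others give 3 mm freely, then resist springily with 3 N/mm (about 0.12 rad at 6 N), and may stay slightly sunk.
- flap_b_press (a point): press point on top of the right flap of the left sorter; moves with it. Flap: 90 (front to back) x 84 x 6 mm plate, ribs near the front. Point: mid-width, 30 mm behind the front edge, 45 mm before the axle (along the sorter's y); the 15 mm behind the axle rise as the front sinks. Pressing straight down here with closed fingertips to 40 mm below the top opens a free flap to about 0.85 rad.
- flap_c (a joint): hinge of the left flap of the right sorter, rad: 0 closed, flush; grows as its ribbed front end goes down; stop at 1.2. All flaps look alike; which one is free changes from run to run. The free one needs about 2 N at the press point and stays where it is left; the three others give 3 mm freely, then resist springily with 3 N/mm (about 0.12 rad at 6 N), and may stay slightly sunk.
- flap_c_press (a point): press point on top of the left flap of the right sorter; moves with it. Flap: 90 (front to back) x 84 x 6 mm plate, ribs near the front. Point: mid-width, 30 mm behind the front edge, 45 mm before the axle (along the sorter's y); the 15 mm behind the axle rise as the front sinks. Pressing straight down here with closed fingertips to 40 mm below the top opens a free flap to about 0.85 rad.
- flap_d (a joint): hinge of the right flap of the right sorter, rad: 0 closed, flush; grows as its ribbed front end goes down; stop at 1.2. All flaps look alike; which one is free changes from run to run. The free one needs about 2 N at the press point and stays where it is left; the three others give 3 mm freely, then resist springily with 3 N/mm (about 0.12 rad at 6 N), and may stay slightly sunk.
- flap_d_press (a point): press point on top of the right flap of the right sorter; moves with it. Flap: 90 (front to back) x 84 x 6 mm plate, ribs near the front. Point: mid-width, 30 mm behind the front edge, 45 mm before the axle (along the sorter's y); the 15 mm behind the axle rise as the front sinks. Pressing straight down here with closed fingertips to 40 mm below the top opens a free flap to about 0.85 rad.
- short_tin: bystander: short printed food tin, 75 mm across, 58 mm high, between the two sorters; origin at the centre of its underside
- spice_jar: bystander: small spice jar with a wide screw lid, 46 mm across, 98 mm high, between the two sorters; origin at the centre of its underside
- flat_tin: bystander: flat food tin, 86 mm across, 40 mm high, behind the gap between the sorters; origin at the centre of its underside
- mug: bystander: the nearer of two alike mugs, 81 mm across, 101 mm high, left of the sorters; origin at the centre of its underside
- pepper_drum: bystander: slim patterned drum with a lid, 46 mm across, 98 mm high, right of the sorters; origin at the centre of its underside
- pickle_jar: bystander: tall jar with a screw lid, 64 mm across, 165 mm high, right of the sorters and behind; origin at the centre of its underside

How it is judged:
By the outcome, as a careful person would: the job done as asked, in the order asked, and still so for the second after the job is handed in, with the robot touching nothing.
It also fails if it takes over 45 s, if anything falls off the work surface, if the arm or the gripper's body presses on something with over 40 N, if the wrist force passes 120 N, or if a joint passes its speed limit or range.

ROBOT

A 7-joint arm with a two-finger parallel gripper is mounted at the origin on a cart in front of the work surface, level with it; the furniture and walls round the work are solid. World frame = base frame: x ahead of the robot, y to its left, z up, the work surface at z = 0. Lengths are in m, angles in rad, forces in N, time in s.
With the tool pointing down it reaches from about 0.425 to 0.875 m from the base axis. Payload 4.7 kg.
Tool frame: the origin (TCP) lies at the very end of the fingers, on their centre line; the grasp point (between the pads) lies 19 mm behind it; z points along the fingers, y is the direction in which the jaws open and shut (so a half turn about z gives the same grasp; the last joint's range is limited). The gripper opens to 87 mm and grips with 3 to 60 N. Pads are 19 mm wide; open, the fingers measure 117 mm over their backs; the gripper's body (75 mm by 190 mm) begins 51 mm behind the grasp point.
Start: joints at [1.198, 0.321, -0.07, 1.45, 0.023, 1.371, -0.057], TCP at [0.245, -0.602, 0.19] pointing down, gripper open.
Joint ranges: [-2.86, 2.86], [-0.3, 2.09], [-1.38, 1.24], [0.06, 2.45], [-1.56, 4.7], [0.09, 2.05], [-2.69, 2.69]. Speed limits (rad/s): [2.57, 2.57, 3.14, 3.14, 3.14, 3.14, 3.14].

INTERFACE

Orientations are given as a rotation vector (axis times angle).
In Python, from bench import ctrl, get_image, camera_info gives the robot as it stands.
- The arm moves only by the tool carry_out, never from a script. Its argument "commands" is a list of rows, each an object of numbers: "tx", "ty", "tz": the shift along the tool's x, y, z in m; "rx", "ry", "rz": the turn, a rotation vector about the tool's x, y, z in rad; "jaw": the opening, from 0 (shut) to 1 (fully open). In form: [{"tx": .., "ty": .., "tz": .., "rx": .., "ry": .., "rz": .., "jaw": ..}, ...]. A call has 1 to 12 rows; each row is the pose to reach, as a shift and turn from the pose commanded when the call began, along the tool's axes at that moment; what a row does not reach only later rows make up. A row lasts 1/8 s, in which the tool goes at most 62.5 mm and 10.7 degrees, less where a joint would pass 70% of its speed; a pose out of reach is approached as far as the arm can. A call with a gripper value outside its range is refused whole. The fingers move at their own pace and stop on an object; "grip_force" is the grip in N (left out, the last holds). Time passes only in rows, so rows that repeat a pose let the fingers close. It gives the time, the measured TCP pose, the force and the opening at its end, in the units of the state.
- ctrl.get_state(): the state, without advancing time (a new reading comes with each control period).
- get_image(name): name is "side" or "top"; returns the picture (400x640x3 uint8, red, green, blue); there is no depth.
- camera_info(name): a dict with "intrinsics" (3x3 intrinsics, pixels), "k1" (the pictures are not rectified: a ray, as slopes to the right and down, at radius r is drawn at 1 + k1 r^2 times it, then the intrinsics apply), "R" (3x3) and "t" (3): a world point X has camera coordinates R X + t. Camera axes: x right, y down, z forward; pixel columns grow to the right and rows downward; lengths in m; the calibration is good to about 2 mm. A picture is of the moment at which its call begins. camera_info takes no time and is no camera call.
- ctrl.close_job(): hands the job in, once; it reports no verdict.
The state is a dict: "time": time; "joint_positions": joint angles; "qd": joint speeds; "joint_torque": joint torques, N m; "position": TCP position; "tool_rot": TCP orientation; "ft_force": force on the tool from outside, world axes, zero at the start; "torque": the same for the moment, N m; "grip_width": opening from 0.0 (shut) to 1.0 (fully open).
Only numpy, scipy, OpenCV 4.12 (cv2) and the standard library are available. Lean on these libraries where they do the work, as an engineer would, in place of code of your own. Each camera call takes 0.05 s, during which the arm holds its last target.

## Working session

There is one attempt and no reset: what is moved stays moved. The work goes in short steps, Python scripts to look and compute and a tool call to move; the robot and the scene stay as the last step left them, time stands still between calls to the robot, and variables do not carry over. Pictures are saved under pics/ and viewed, and the job is handed in when it is done.

Besides the shell and the picture viewer there is one more tool, called after "Emit:" by a JSON object that holds its "op" and its "data". carry_out: Moves the arm, as the interface text tells. Its arguments: {"type":"object","properties":{"commands":{"type":"array"},"grip_force":{"type":"number"}},"required":["commands"]}

```bash
mkdir -p pics
python3 - <<'E'
from bench import ctrl,get_image,camera_info
import cv2
for n in("side","top"):
    cv2.imwrite(f"pics/{n}0.png",get_image(n)[:,:,::-1]); c=camera_info(n); print(n,c)
s=ctrl.get_state();print({k:s[k] for k in("time","position","tool_rot","ft_force","grip_width")})
E
```

```text
side {'intrinsics': array([[495.88853243,   0.        , 309.30844455],
       [  0.        , 495.88853243, 199.53326939],
       [  0.        ,   0.        ,   1.        ]]), 'k1': -0.049557728513125, 'R': array([[-0.19093632, -0.98148499, -0.01518347],
       [-0.55229906,  0.12020491, -0.82493426],
       [ 0.81148572, -0.1491241 , -0.56502472]]), 't': array([0.14470705, 0.37382784, 1.55260156])}
top {'intrinsics': array([[398.74847689,   0.        , 320.54430738],
       [  0.        , 398.74847689, 199.87585314],
       [  0.        ,   0.        ,   1.        ]]), 'k1': -0.09165650082403043, 'R': array([[-1.46980506e-03, -9.99971299e-01,  7.43247690e-03],
       [-9.84182156e-01,  1.29826186e-04, -1.77159440e-01],
       [ 1.77153391e-01, -7.57530098e-03, -9.84154099e-01]]), 't': array([0.02915274, 0.52804283, 1.3785827 ])}
{'time': 0.1, 'position': array([ 0.24493966, -0.60148307,  0.18857337]), 'tool_rot': array([-3.08138206e+00, -6.03544865e-01,  6.86518930e-04]), 'ft_force': array([-0.16172444,  0.04401383, -0.24474471]), 'grip_width': 0.9957188323852074}
```

View pics/side0.png

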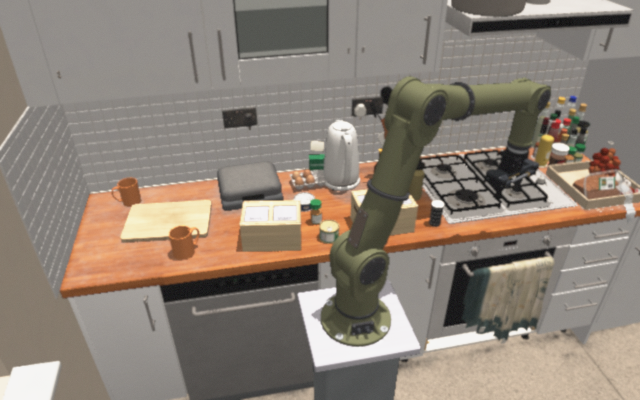

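View pics/top0.png

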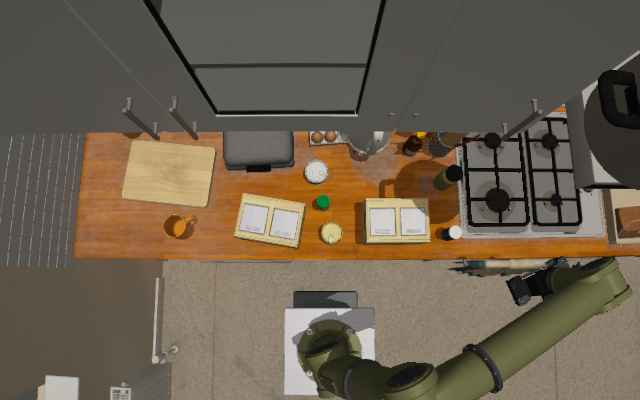

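Run:
```python
import cv2
a=cv2.imread("pics/top0.png");cv2.imwrite("pics/topz.png",cv2.resize(a[170:270,220:450],None,fx=3.4,fy=3.4,interpolation=cv2.INTER_CUBIC))
a=cv2.imread("pics/side0.png");cv2.imwrite("pics/sidez.png",cv2.resize(a[170:270,220:450],None,fx=3.4,fy=3.4,interpolation=cv2.INTER_CUBIC))
```

```text
(no output)
```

View pics/topz.png

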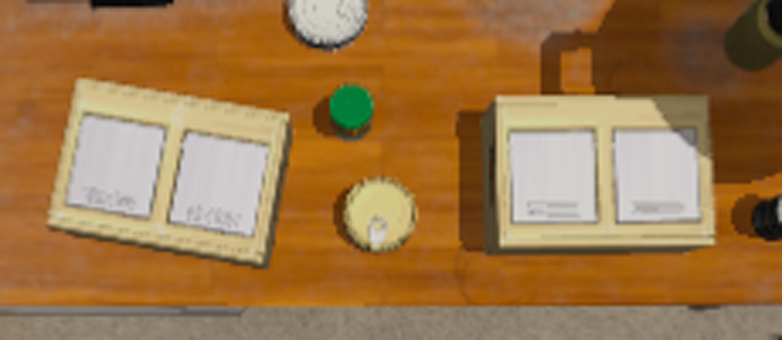

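View pics/sidez.png

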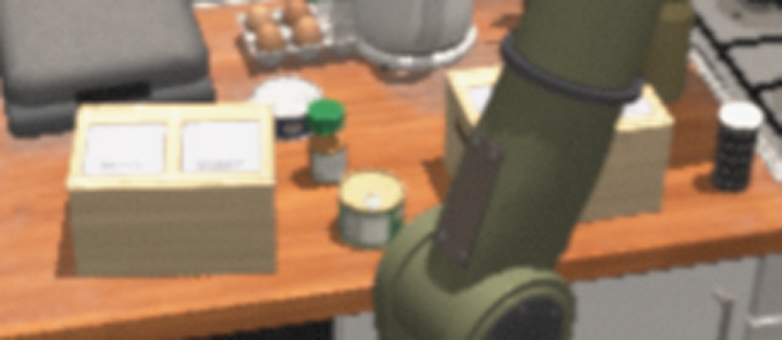

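```bash
cat > h.py <<'E'
import numpy as np,cv2
from bench import ctrl,get_image,camera_info
def ray(n,uv):
    c=camera_info(n);K=c["intrinsics"]
    p=cv2.undistortPoints(np.float64(uv).reshape(-1,1,2),K,np.array([c["k1"],0,0,0.]))[:,0]
    d=np.c_[p,np.ones(len(p))]@c["R"]; o=-c["R"].T@c["t"]
    return o,d/np.linalg.norm(d,axis=1)[:,None]
def plane(n,uv,z):
    o,d=ray(n,uv); return o+d*((z-o[2])/d[:,2])[:,None]
def tri(a,b):
    o1,d1=ray("top",[a]);o2,d2=ray("side",[b]);d1=d1[0];d2=d2[0]
    s=np.linalg.lstsq(np.c_[d1,-d2],o2-o1,rcond=None)[0]
    p=o1+d1*s[0];q=o2+d2*s[1];return (p+q)/2,np.linalg.norm(p-q)
def proj(n,X):
    c=camera_info(n);return cv2.projectPoints(np.float64(X).reshape(-1,1,3),cv2.Rodrigues(c["R"])[0],c["t"],c["intrinsics"],np.array([c["k1"],0,0,0.]))[0][:,0]
E
python3 - <<'E'
from h import *
def comps(f,roi,smax):
    a=cv2.imread(f);h=cv2.cvtColor(a,cv2.COLOR_BGR2HSV)
    m=((h[...,1]<smax)&(h[...,2]>90)).astype(np.uint8)*255
    x0,y0,x1,y1=roi;mm=np.zeros_like(m);mm[y0:y1,x0:x1]=m[y0:y1,x0:x1]
    cs,_=cv2.findContours(mm,cv2.RETR_EXTERNAL,cv2.CHAIN_APPROX_NONE)
    out=[]
    for c in cs:
        if cv2.contourArea(c)<120: continue
        r=cv2.minAreaRect(c); out.append((np.array(r[0]),r[1],r[2],cv2.boxPoints(r)))
    return sorted(out,key=lambda r:r[0][0])
T=comps("pics/top0.png",(225,185,440,255),45)
S=comps("pics/side0.png",(240,195,302,245),45)
for r in T:
    P=plane("top",r[3],.125);e=[np.linalg.norm(P[i]-P[i-1]) for i in range(4)]
    print("T",r[0].round(1),np.round(e,3),plane("top",[r[0]],.125)[0].round(4),P[:,:2].round(3).tolist())
for r in S: print("S",r[0].round(1),r[1])
E
```

```text
T [253.9 218.6] [0.086 0.093 0.087 0.092] [0.4504 0.2531 0.125 ] [[0.413, 0.302], [0.504, 0.289], [0.489, 0.203], [0.397, 0.218]]
T [283.9 223.8] [0.085 0.092 0.086 0.091] [0.4327 0.1518 0.125 ] [[0.395, 0.201], [0.485, 0.187], [0.471, 0.103], [0.381, 0.117]]
T [382.5 221.5] [0.091 0.085 0.091 0.084] [ 0.4403 -0.1785  0.125 ] [[0.486, -0.137], [0.486, -0.222], [0.395, -0.219], [0.395, -0.135]]
T [412.5 221.5] [0.091 0.086 0.092 0.085] [ 0.44   -0.2802  0.125 ] [[0.486, -0.239], [0.486, -0.325], [0.394, -0.321], [0.395, -0.236]]
S [271.4 211.8] (26.65208625793457, 63.250144958496094)
```

Run:
```python
from h import *
a=cv2.imread("pics/side0.png");h=cv2.cvtColor(a,cv2.COLOR_BGR2HSV)
for smax in(20,25,30,35):
    m=((h[...,1]<smax)&(h[...,2]>110)).astype(np.uint8)*255
    mm=np.zeros_like(m);mm[200:232,242:302]=m[200:232,242:302]
    n,_,st,ce=cv2.connectedComponentsWithStats(mm)
    k=[i for i in range(1,n) if st[i,4]>150];print(smax,ce[k].round(1).tolist(),st[k,4])
    if len(k)==2:
        k.sort(key=lambda i:ce[i][0])
        print(tri([253.9,218.6],ce[k[0]]),tri([283.9,223.8],ce[k[1]]))
for n,P in {"a":(.4356,.2554,.125),"b":(.418,.1542,.125),"c":(.4253,-.179,.125),"d":(.425,-.28,.125)}.items(): print(n,proj("side",P).round(1),proj("top",P).round(1))
print("pickle lid", plane("top",[[454,172]],.165), "pepper",plane("top",[[454,232]],.098))
# frame
s=ctrl.get_state();R=cv2.Rodrigues(s["tool_rot"])[0];print(R.round(3));p=s["position"]
for P in [(.425,-.28,.22)]: print(R.T@(np.array(P)-p))
# left sorter side-zoom corners: front left/right tops
for t,q in [((235,236),(240.3,225)),((298.5,247.5),(300,225))]: print(tri(t,q))
```

```text
20 [[256.4, 213.5], [284.7, 212.7]] [317 320]
(array([0.45026434, 0.2536532 , 0.12652227]), np.float64(0.0019907605994327763)) (array([0.43261935, 0.15224502, 0.12761473]), np.float64(0.0011312210116881747))
25 [[256.2, 213.5], [284.7, 212.7]] [331 332]
(array([0.450317  , 0.25394905, 0.12658666]), np.float64(0.002605093750986553)) (array([0.43263794, 0.15220226, 0.12734178]), np.float64(0.0009972905502258556))
30 [[256.5, 213.9], [284.5, 213.0]] [368 353]
(array([0.4504433 , 0.2537044 , 0.12482852]), np.float64(0.0015462171908236534)) (array([0.4328878, 0.1526961, 0.1258899]), np.float64(0.0017504475146455632))
35 [[269.2, 212.6]] [866]
a [[256.6 216.3]] [[253.  222.9]]
b [[284.9 215.6]] [[283.2 228.2]]
c [[372.7 203.4]] [[382.8 225.9]]
d [[398.5 200.1]] [[412.6 225.9]]
pickle lid [[ 0.60200609 -0.4192338   0.165     ]] pepper [[ 0.40647101 -0.43013524  0.098     ]]
[[ 0.926  0.377 -0.001]
 [ 0.377 -0.926  0.002]
 [-0.    -0.002 -1.   ]]
[ 0.28803522 -0.22985084 -0.03106485]
(array([0.39184132, 0.31600634, 0.12738784]), np.float64(0.003617704024021074))
(array([0.35486562, 0.1063263 , 0.12155168]), np.float64(0.007434757255814498))
```

Emit:
{"op": "carry_out", "data": {"commands": [{"tz": -0.031,"jaw": 0},{"tx": 0.05,"ty": -0.038,"tz": -0.04,"rz": 0.1,"jaw": 0},{"tx": 0.1,"ty": -0.077,"tz": -0.04,"rz": 0.2,"jaw": 0},{"tx": 0.144,"ty": -0.115,"tz": -0.04,"rz": 0.3,"jaw": 0},{"tx": 0.19,"ty": -0.153,"tz": -0.04,"rz": 0.39,"jaw": 0},{"tx": 0.24,"ty": -0.19,"tz": -0.04,"rz": 0.39,"jaw": 0},{"tx": 0.27,"ty": -0.215,"tz": -0.036,"rz": 0.39,"jaw": 0},{"tx": 0.288,"ty": -0.23,"tz": -0.031,"rz": 0.39,"jaw": 0},{"tx": 0.288,"ty": -0.23,"tz": -0.031,"rz": 0.39,"jaw": 0},{"tx": 0.288,"ty": -0.23,"tz": -0.031,"rz": 0.39,"jaw": 0}], "grip_force": 20}}

```text
invalid input
```

Emit:
{"op": "carry_out", "data": {"commands": [{"tx": 0.0,"ty": 0.0,"tz": -0.031,"rx": 0.0,"ry": 0.0,"rz": 0.0,"jaw": 0.0},{"tx": 0.05,"ty": -0.038,"tz": -0.04,"rx": 0.0,"ry": 0.0,"rz": 0.1,"jaw": 0.0},{"tx": 0.1,"ty": -0.077,"tz": -0.04,"rx": 0.0,"ry": 0.0,"rz": 0.2,"jaw": 0.0},{"tx": 0.144,"ty": -0.115,"tz": -0.04,"rx": 0.0,"ry": 0.0,"rz": 0.3,"jaw": 0.0},{"tx": 0.19,"ty": -0.153,"tz": -0.04,"rx": 0.0,"ry": 0.0,"rz": 0.39,"jaw": 0.0},{"tx": 0.24,"ty": -0.19,"tz": -0.04,"rx": 0.0,"ry": 0.0,"rz": 0.39,"jaw": 0.0},{"tx": 0.27,"ty": -0.215,"tz": -0.036,"rx": 0.0,"ry": 0.0,"rz": 0.39,"jaw": 0.0},{"tx": 0.288,"ty": -0.23,"tz": -0.031,"rx": 0.0,"ry": 0.0,"rz": 0.39,"jaw": 0.0},{"tx": 0.288,"ty": -0.23,"tz": -0.031,"rx": 0.0,"ry": 0.0,"rz": 0.39,"jaw": 0.0},{"tx": 0.288,"ty": -0.23,"tz": -0.031,"rx": 0.0,"ry": 0.0,"rz": 0.39,"jaw": 0.0}], "grip_force": 20}}

```text
time: 1.35
position: [0.4243, -0.2818, 0.2205]
tool_rot: [3.141, -0.008, -0.001]
ft_force: [0.9, -0.3, 0.2]
grip_width: 0.022
```

Run:
```python
from h import *
for n in("top","side"):
    a=get_image(n)[:,:,::-1];cv2.imwrite(f"pics/{n}1.png",cv2.resize(a[150:270,330:490],None,fx=4.5,fy=4.5,interpolation=cv2.INTER_CUBIC)); cv2.imwrite(f"pics/{n}1f.png",a)
s=ctrl.get_state();print(s["position"],s["grip_width"],s["ft_force"],proj("side",s["position"]))
```

```text
[ 0.42424858 -0.28204692  0.22056173] 0.0055602812135625065 [-0.65629838 -0.57103618 -0.03658122] [[401.30047864 178.70644056]]
```

View pics/side1.png

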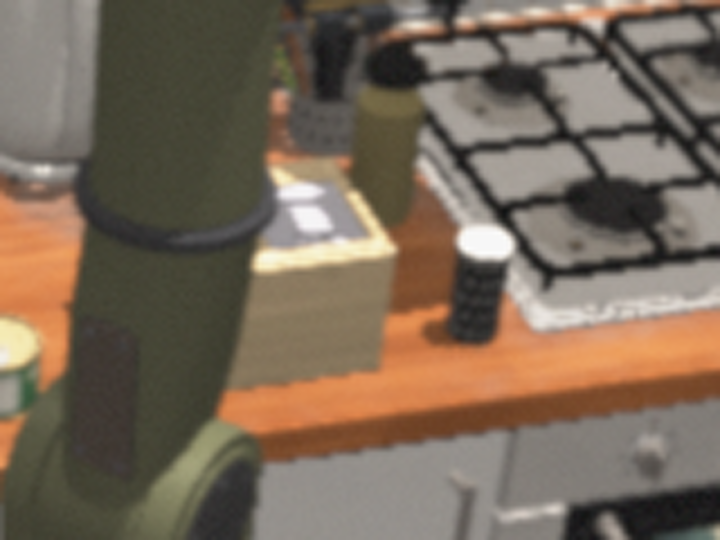

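View pics/top1.png

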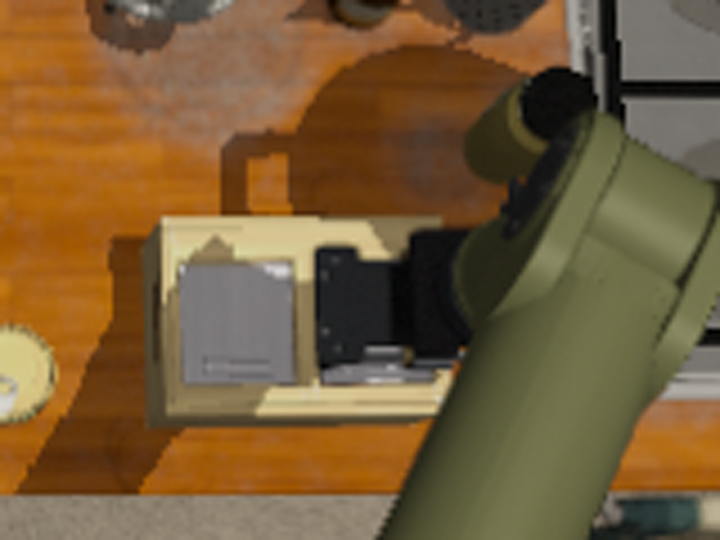

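Run:
```python
from h import *
print(tri((429.7,241.5),(417.3,204)))
```

```text
(array([ 0.3715637 , -0.33304219,  0.1358189 ]), np.float64(0.0004960196390463954))
```

View pics/side1f.png

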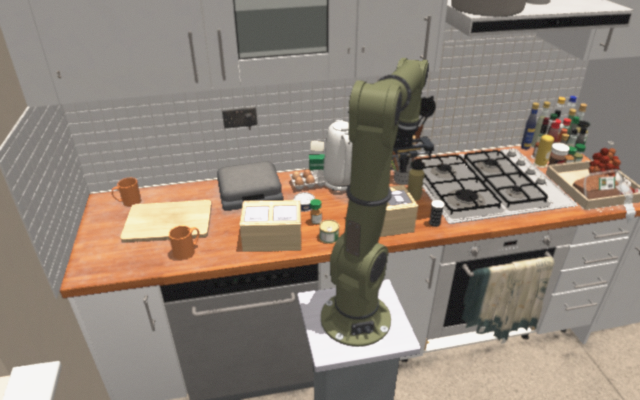

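View pics/top1f.png

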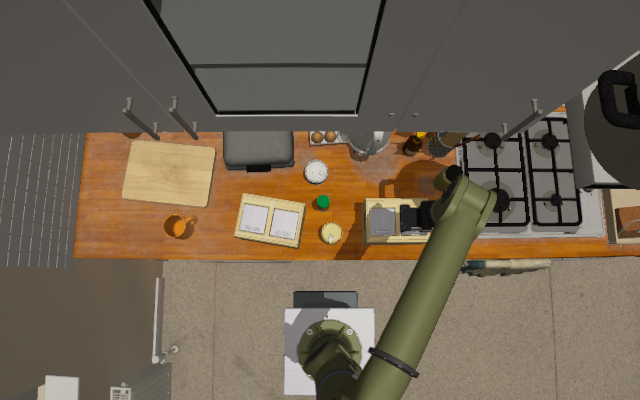

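Emit:
{"op": "carry_out", "data": {"commands": [{"tx": 0.0,"ty": 0.0,"tz": 0.04,"rx": 0.0,"ry": 0.0,"rz": 0.0,"jaw": 0.0},{"tx": 0.0,"ty": 0.0,"tz": 0.075,"rx": 0.0,"ry": 0.0,"rz": 0.0,"jaw": 0.0},{"tx": 0.0,"ty": 0.0,"tz": 0.09,"rx": 0.0,"ry": 0.0,"rz": 0.0,"jaw": 0.0},{"tx": 0.0,"ty": 0.0,"tz": 0.094,"rx": 0.0,"ry": 0.0,"rz": 0.0,"jaw": 0.0},{"tx": 0.0,"ty": 0.0,"tz": 0.097,"rx": 0.0,"ry": 0.0,"rz": 0.0,"jaw": 0.0},{"tx": 0.0,"ty": 0.0,"tz": 0.1,"rx": 0.0,"ry": 0.0,"rz": 0.0,"jaw": 0.0},{"tx": 0.0,"ty": 0.0,"tz": 0.1,"rx": 0.0,"ry": 0.0,"rz": 0.0,"jaw": 0.0},{"tx": 0.0,"ty": 0.0,"tz": 0.1,"rx": 0.0,"ry": 0.0,"rz": 0.0,"jaw": 0.0}]}}

```text
time: 2.45
position: [0.4254, -0.2805, 0.121]
tool_rot: [3.141, -0.005, 0.001]
ft_force: [0.1, -0.2, 0.5]
grip_width: 0.002
```

Emit:
{"op": "carry_out", "data": {"commands": [{"tx": 0.0,"ty": 0.0,"tz": 0.0015,"rx": 0.0,"ry": 0.0,"rz": 0.0,"jaw": 0.0},{"tx": 0.0,"ty": 0.0,"tz": 0.003,"rx": 0.0,"ry": 0.0,"rz": 0.0,"jaw": 0.0},{"tx": 0.0,"ty": 0.0,"tz": 0.003,"rx": 0.0,"ry": 0.0,"rz": 0.0,"jaw": 0.0}]}}

```text
time: 2.82
position: [0.425, -0.2803, 0.1174]
tool_rot: [-3.141, 0.005, 0.001]
ft_force: [0.2, -0.1, -0.2]
grip_width: 0.001
```

Emit:
{"op": "carry_out", "data": {"commands": [{"tx": 0.0,"ty": 0.0,"tz": 0.0015,"rx": 0.0,"ry": 0.0,"rz": 0.0,"jaw": 0.0},{"tx": 0.0,"ty": 0.0,"tz": 0.003,"rx": 0.0,"ry": 0.0,"rz": 0.0,"jaw": 0.0},{"tx": 0.0,"ty": 0.0,"tz": 0.003,"rx": 0.0,"ry": 0.0,"rz": 0.0,"jaw": 0.0}]}}

```text
time: 3.2
position: [0.425, -0.2803, 0.1143]
tool_rot: [-3.141, 0.005, 0.0]
ft_force: [-0.5, 0.2, 0.3]
grip_width: 0.005
```

Run:
```python
from h import *
for n in("top","side"):
    a=get_image(n)[:,:,::-1];cv2.imwrite(f"pics/{n}2.png",cv2.resize(a[150:270,330:490],None,fx=4.5,fy=4.5,interpolation=cv2.INTER_CUBIC))
s=ctrl.get_state();print(s["position"],s["ft_force"],s["torque"])
```

```text
[ 0.42511985 -0.28039073  0.11453575] [-1.19135496  0.17295185  0.48398503] [0.05187381 0.04672381 0.01618081]
```

View pics/top2.png

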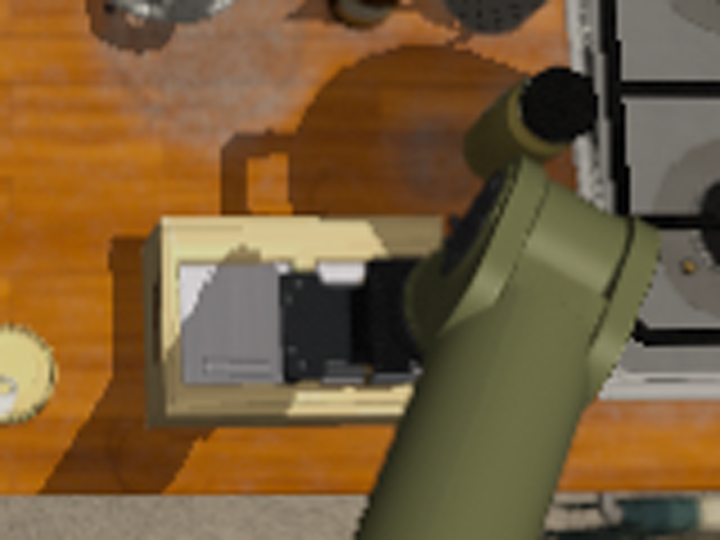

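View pics/side2.png

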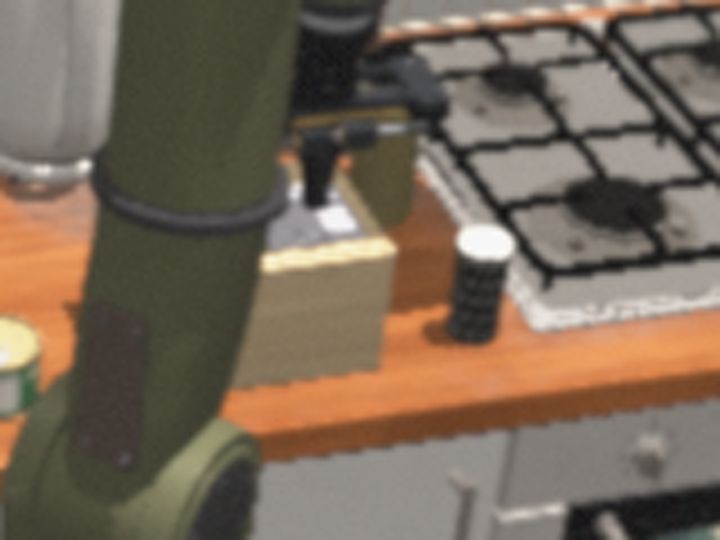

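Emit:
{"op": "carry_out", "data": {"commands": [{"tx": 0.0,"ty": 0.0,"tz": 0.002,"rx": 0.0,"ry": 0.0,"rz": 0.0,"jaw": 0.0},{"tx": 0.0,"ty": 0.0,"tz": 0.004,"rx": 0.0,"ry": 0.0,"rz": 0.0,"jaw": 0.0},{"tx": 0.0,"ty": 0.0,"tz": 0.006,"rx": 0.0,"ry": 0.0,"rz": 0.0,"jaw": 0.0}]}}

```text
time: 3.68
position: [0.4251, -0.2803, 0.1083]
tool_rot: [-3.142, 0.005, 0.0]
ft_force: [0.1, -0.0, 0.3]
grip_width: 0.005
```

Run:
```python
from h import *
a=get_image("side")[:,:,::-1];cv2.imwrite("pics/side3.png",cv2.resize(a[165:225,375:435],None,fx=9,fy=9,interpolation=cv2.INTER_CUBIC))
s=ctrl.get_state();print(s["position"],s["ft_force"],proj("side",s["position"]),proj("side",[s["position"][0],s["position"][1],.14]))
```

```text
[ 0.42491223 -0.2802348   0.108079  ] [ 0.17698723 -0.81259488  0.06190538] [[398.1401395  203.83158107]] [[398.87031549 196.86443688]]
```

View pics/side3.png

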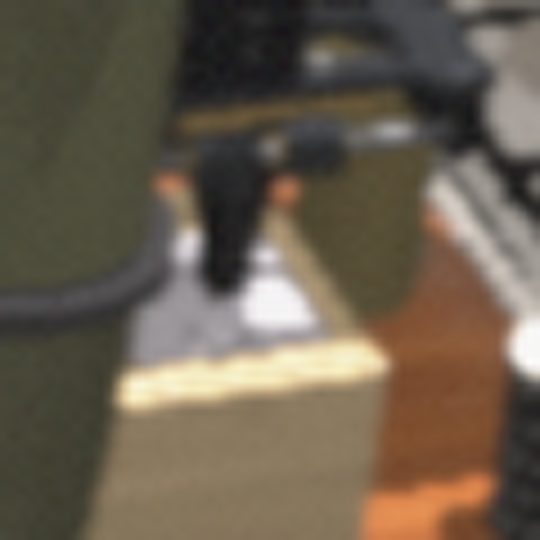

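Run:
```python
from h import *
a=cv2.imread("pics/side0.png");cv2.imwrite("pics/s0z.png",cv2.resize(a[130:220,470:560],None,fx=6,fy=6,interpolation=cv2.INTER_CUBIC))
print((proj("side",[.24494,-.60148,.18857])-[470,130])*6)
print((proj("side",[.24494,-.60148,.26])-[470,130])*6)
```

```text
[[202.4961288  435.39326577]]
[[227.93541593 333.1743155 ]]
```

View pics/s0z.png

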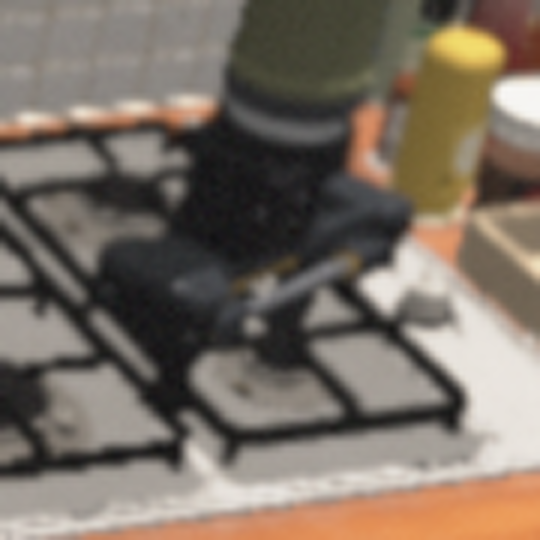

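Run:
```python
from h import *
for z in (.17,.2,.23): print(z,plane("top",[[330+283/4.5,150+272/4.5],[330+283/4.5,150+385/4.5]],z).round(4).tolist())
print(plane("side",[[399.4,197.2]],.108),plane("side",[[399.4,197.2]],.125),plane("side",[[399.4,197.2]],.138))
```

```text
0.17 [[0.4709, -0.2062, 0.17], [0.3889, -0.2036, 0.17]]
0.2 [[0.4663, -0.2004, 0.2], [0.3863, -0.1979, 0.2]]
0.23 [[0.4617, -0.1947, 0.23], [0.3836, -0.1922, 0.23]]
[[ 0.46658158 -0.30004986  0.108     ]] [[ 0.44308657 -0.29015262  0.125     ]] [[ 0.42511981 -0.28258414  0.138     ]]
```

Emit:
{"op": "carry_out", "data": {"commands": [{"tx": 0.0,"ty": 0.0,"tz": 0.002,"rx": 0.0,"ry": 0.0,"rz": 0.0,"jaw": 0.0},{"tx": 0.0,"ty": 0.0,"tz": 0.004,"rx": 0.0,"ry": 0.0,"rz": 0.0,"jaw": 0.0},{"tx": 0.0,"ty": 0.0,"tz": 0.006,"rx": 0.0,"ry": 0.0,"rz": 0.0,"jaw": 0.0},{"tx": 0.0,"ty": 0.0,"tz": 0.006,"rx": 0.0,"ry": 0.0,"rz": 0.0,"jaw": 0.0}]}}

```text
time: 4.22
position: [0.425, -0.2803, 0.1023]
tool_rot: [-3.141, 0.005, 0.001]
ft_force: [0.5, 0.0, -0.5]
grip_width: 0.002
```

Emit:
{"op": "carry_out", "data": {"commands": [{"tx": 0.0,"ty": 0.0,"tz": 0.002,"rx": 0.0,"ry": 0.0,"rz": 0.0,"jaw": 0.0},{"tx": 0.0,"ty": 0.0,"tz": 0.004,"rx": 0.0,"ry": 0.0,"rz": 0.0,"jaw": 0.0},{"tx": 0.0,"ty": 0.0,"tz": 0.004,"rx": 0.0,"ry": 0.0,"rz": 0.0,"jaw": 0.0}]}}

```text
time: 4.6
position: [0.425, -0.2803, 0.0983]
tool_rot: [-3.141, 0.005, 0.001]
ft_force: [0.7, -0.9, 0.1]
grip_width: 0.003
```

Emit:
{"op": "carry_out", "data": {"commands": [{"tx": 0.0,"ty": 0.0,"tz": 0.002,"rx": 0.0,"ry": 0.0,"rz": 0.0,"jaw": 0.0},{"tx": 0.0,"ty": 0.0,"tz": 0.003,"rx": 0.0,"ry": 0.0,"rz": 0.0,"jaw": 0.0},{"tx": 0.0,"ty": 0.0,"tz": 0.003,"rx": 0.0,"ry": 0.0,"rz": 0.0,"jaw": 0.0}]}}

```text
time: 4.97
position: [0.425, -0.2804, 0.0954]
tool_rot: [-3.142, 0.005, 0.0]
ft_force: [-0.4, -0.5, -0.0]
grip_width: 0.007
```

Run:
```python
from h import *
a=get_image("side")[:,:,::-1];cv2.imwrite("pics/side4.png",cv2.resize(a[165:225,375:435],None,fx=9,fy=9,interpolation=cv2.INTER_CUBIC))
s=ctrl.get_state();print(s["position"],s["ft_force"])
```

```text
[ 0.42510689 -0.28037669  0.09551355] [ 0.3426033   0.68001807 -0.37508011]
```

View pics/side4.png

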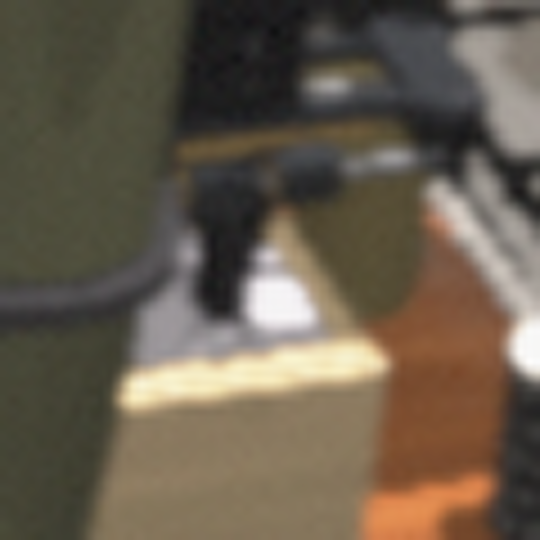

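Emit:
{"op": "carry_out", "data": {"commands": [{"tx": 0.0,"ty": 0.0,"tz": 0.0015,"rx": 0.0,"ry": 0.0,"rz": 0.0,"jaw": 0.0},{"tx": 0.0,"ty": 0.0,"tz": 0.003,"rx": 0.0,"ry": 0.0,"rz": 0.0,"jaw": 0.0},{"tx": 0.0,"ty": 0.0,"tz": 0.003,"rx": 0.0,"ry": 0.0,"rz": 0.0,"jaw": 0.0}]}}

```text
time: 5.4
position: [0.4251, -0.2803, 0.0924]
tool_rot: [-3.142, 0.005, 0.0]
ft_force: [0.4, -0.7, 0.5]
grip_width: 0.009
```

Emit:
{"op": "carry_out", "data": {"commands": [{"tx": 0.0,"ty": 0.0,"tz": 0.0015,"rx": 0.0,"ry": 0.0,"rz": 0.0,"jaw": 0.0},{"tx": 0.0,"ty": 0.0,"tz": 0.002,"rx": 0.0,"ry": 0.0,"rz": 0.0,"jaw": 0.0},{"tx": 0.0,"ty": 0.0,"tz": 0.002,"rx": 0.0,"ry": 0.0,"rz": 0.0,"jaw": 0.0}]}}

```text
time: 5.78
position: [0.4251, -0.2804, 0.0907]
tool_rot: [3.141, -0.005, -0.0]
ft_force: [0.3, -0.4, 2.7]
grip_width: 0.005
```

Emit:
{"op": "carry_out", "data": {"commands": [{"tx": 0.0,"ty": 0.0,"tz": 0.001,"rx": 0.0,"ry": 0.0,"rz": 0.0,"jaw": 0.0},{"tx": 0.0,"ty": 0.0,"tz": 0.002,"rx": 0.0,"ry": 0.0,"rz": 0.0,"jaw": 0.0},{"tx": 0.0,"ty": 0.0,"tz": 0.002,"rx": 0.0,"ry": 0.0,"rz": 0.0,"jaw": 0.0}]}}

```text
time: 6.15
position: [0.4251, -0.2805, 0.0897]
tool_rot: [3.141, -0.005, -0.0]
ft_force: [-3.5, 2.9, 9.6]
grip_width: 0.009
```

Run:
```python
from h import *
a=get_image("side")[:,:,::-1];cv2.imwrite("pics/side5.png",cv2.resize(a[165:225,375:435],None,fx=9,fy=9,interpolation=cv2.INTER_CUBIC))
a=get_image("top")[:,:,::-1];cv2.imwrite("pics/top5.png",cv2.resize(a[185:260,350:450],None,fx=7,fy=7,interpolation=cv2.INTER_CUBIC))
s=ctrl.get_state();print(s["position"],s["ft_force"],s["torque"])
```

```text
[ 0.42514561 -0.28043798  0.08974695] [-2.521488    1.45504541  9.02521631] [ 0.47511841  0.75006539 -0.00285319]
```

View pics/side5.png

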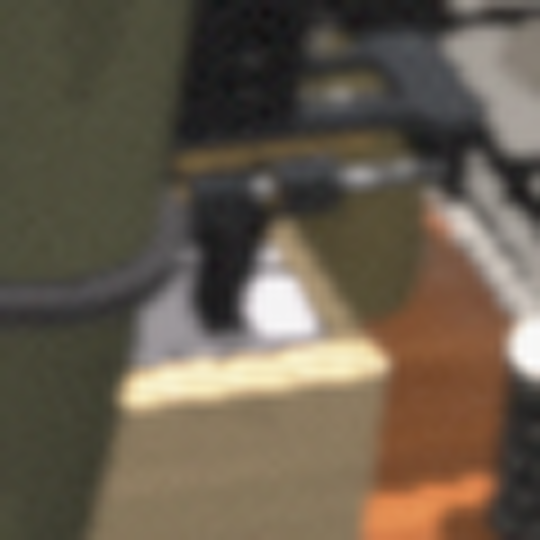

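View pics/top5.png

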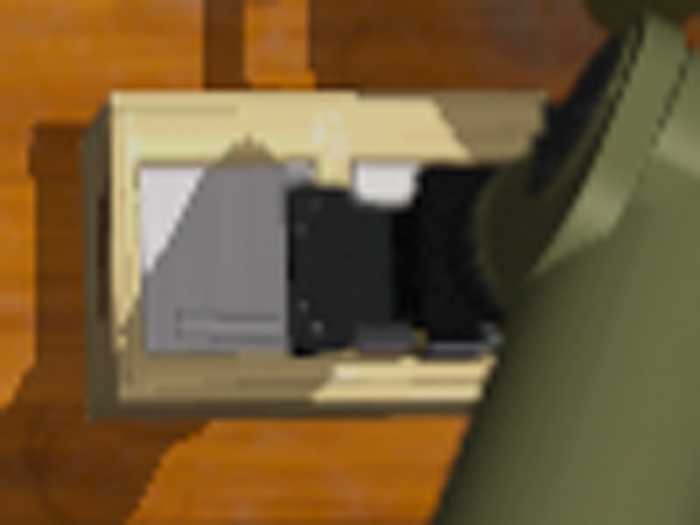

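Run:
```python
from h import *
print(plane("side",[[399.4,201.4],[399.4,202]],.122))
for X in [(.371,-.333,.125),(.395,-.238,.125),(.395,-.322,.125),(.486,-.322,.125),(.425,-.28,.125),(.41,-.28,.122)]: print(X,((proj("side",X)[0]-[375,165])*9).round())
```

```text
[[ 0.42042774 -0.28238851  0.122     ]
 [ 0.41665195 -0.28104903  0.122     ]]
(0.371, -0.333, 0.125) [378. 373.]
(0.395, -0.238, 0.125) [139. 369.]
(0.395, -0.322, 0.125) [332. 344.]
(0.486, -0.322, 0.125) [256. 227.]
(0.425, -0.28, 0.125) [211. 316.]
(0.41, -0.28, 0.122) [223. 342.]
```

Emit:
{"op": "carry_out", "data": {"commands": [{"tx": 0.0,"ty": 0.0,"tz": -0.03,"rx": 0.0,"ry": 0.0,"rz": 0.0,"jaw": 0.0},{"tx": 0.0,"ty": -0.05,"tz": -0.035,"rx": 0.0,"ry": 0.0,"rz": 0.0,"jaw": 0.0},{"tx": 0.0,"ty": -0.102,"tz": -0.035,"rx": 0.0,"ry": 0.0,"rz": 0.0,"jaw": 0.0},{"tx": 0.0,"ty": -0.102,"tz": -0.015,"rx": 0.0,"ry": 0.0,"rz": 0.0,"jaw": 0.0},{"tx": 0.0,"ty": -0.102,"tz": -0.009,"rx": 0.0,"ry": 0.0,"rz": 0.0,"jaw": 0.0},{"tx": 0.0,"ty": -0.102,"tz": -0.006,"rx": 0.0,"ry": 0.0,"rz": 0.0,"jaw": 0.0},{"tx": 0.0,"ty": -0.102,"tz": -0.004,"rx": 0.0,"ry": 0.0,"rz": 0.0,"jaw": 0.0},{"tx": 0.0,"ty": -0.102,"tz": -0.004,"rx": 0.0,"ry": 0.0,"rz": 0.0,"jaw": 0.0}]}}

```text
time: 7.25
position: [0.4256, -0.1788, 0.0927]
tool_rot: [3.142, -0.006, 0.0]
ft_force: [0.2, -0.7, -0.3]
grip_width: 0.005
```

Emit:
{"op": "carry_out", "data": {"commands": [{"tx": 0.0,"ty": 0.0,"tz": 0.001,"rx": 0.0,"ry": 0.0,"rz": 0.0,"jaw": 0.0},{"tx": 0.0,"ty": 0.0,"tz": 0.002,"rx": 0.0,"ry": 0.0,"rz": 0.0,"jaw": 0.0},{"tx": 0.0,"ty": 0.0,"tz": 0.002,"rx": 0.0,"ry": 0.0,"rz": 0.0,"jaw": 0.0}]}}

```text
time: 7.62
position: [0.4257, -0.1787, 0.0908]
tool_rot: [3.141, -0.005, 0.001]
ft_force: [-0.4, -0.9, 1.3]
grip_width: 0.004
```

Emit:
{"op": "carry_out", "data": {"commands": [{"tx": 0.0,"ty": 0.0,"tz": 0.001,"rx": 0.0,"ry": 0.0,"rz": 0.0,"jaw": 0.0},{"tx": 0.0,"ty": 0.0,"tz": 0.002,"rx": 0.0,"ry": 0.0,"rz": 0.0,"jaw": 0.0},{"tx": 0.0,"ty": 0.0,"tz": 0.002,"rx": 0.0,"ry": 0.0,"rz": 0.0,"jaw": 0.0}]}}

```text
time: 8.0
position: [0.4255, -0.1784, 0.0885]
tool_rot: [3.141, -0.005, 0.0]
ft_force: [0.4, -1.0, 1.2]
grip_width: 0.003
```

Emit:
{"op": "carry_out", "data": {"commands": [{"tx": 0.0,"ty": 0.0,"tz": 0.001,"rx": 0.0,"ry": 0.0,"rz": 0.0,"jaw": 0.0},{"tx": 0.0,"ty": 0.0,"tz": 0.002,"rx": 0.0,"ry": 0.0,"rz": 0.0,"jaw": 0.0},{"tx": 0.0,"ty": 0.0,"tz": 0.002,"rx": 0.0,"ry": 0.0,"rz": 0.0,"jaw": 0.0}]}}

```text
time: 8.38
position: [0.4255, -0.1782, 0.0865]
tool_rot: [-3.141, 0.005, -0.0]
ft_force: [0.4, -1.1, 0.4]
grip_width: 0.003
```

Emit:
{"op": "carry_out", "data": {"commands": [{"tx": 0.0,"ty": 0.0,"tz": 0.001,"rx": 0.0,"ry": 0.0,"rz": 0.0,"jaw": 0.0},{"tx": 0.0,"ty": 0.0,"tz": 0.0015,"rx": 0.0,"ry": 0.0,"rz": 0.0,"jaw": 0.0},{"tx": 0.0,"ty": 0.0,"tz": 0.0015,"rx": 0.0,"ry": 0.0,"rz": 0.0,"jaw": 0.0}]}}

```text
time: 8.75
position: [0.4255, -0.1782, 0.085]
tool_rot: [-3.142, 0.005, -0.0]
ft_force: [1.0, -0.0, 1.3]
grip_width: 0.004
```

Emit:
{"op": "carry_out", "data": {"commands": [{"tx": 0.0,"ty": 0.0,"tz": 0.0015,"rx": 0.0,"ry": 0.0,"rz": 0.0,"jaw": 0.0},{"tx": 0.0,"ty": 0.0,"tz": 0.003,"rx": 0.0,"ry": 0.0,"rz": 0.0,"jaw": 0.0},{"tx": 0.0,"ty": 0.0,"tz": 0.003,"rx": 0.0,"ry": 0.0,"rz": 0.0,"jaw": 0.0}]}}

```text
time: 9.12
position: [0.4252, -0.1782, 0.0818]
tool_rot: [-3.141, 0.005, 0.001]
ft_force: [0.6, -0.2, 1.1]
grip_width: 0.004
```

Run:
```python
from h import *
a=get_image("side")[:,:,::-1];cv2.imwrite("pics/side6.png",cv2.resize(a[160:240,340:440],None,fx=7,fy=7,interpolation=cv2.INTER_CUBIC))
a=get_image("top")[:,:,::-1];cv2.imwrite("pics/top6.png",cv2.resize(a[185:260,350:450],None,fx=7,fy=7,interpolation=cv2.INTER_CUBIC))
s=ctrl.get_state();print(s["position"],s["ft_force"],s["torque"])
```

```text
[ 0.42513277 -0.17818985  0.08179801] [0.65951795 0.01806353 0.55793473] [ 0.03804347 -0.09049289 -0.01895461]
```

View pics/side6.png

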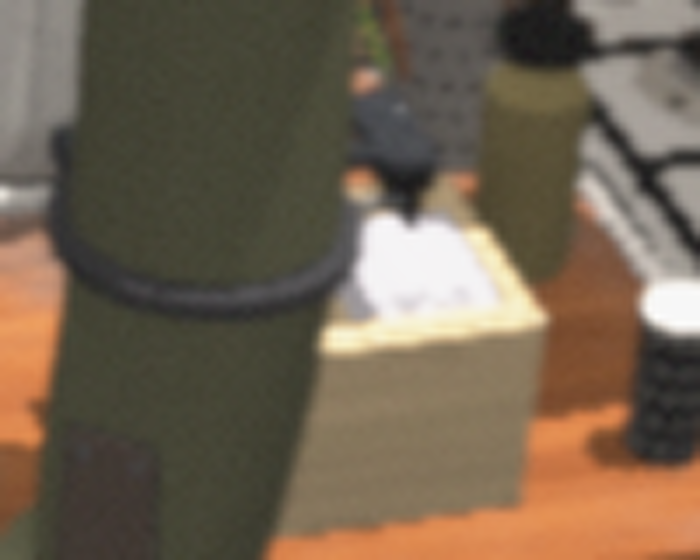

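View pics/top6.png

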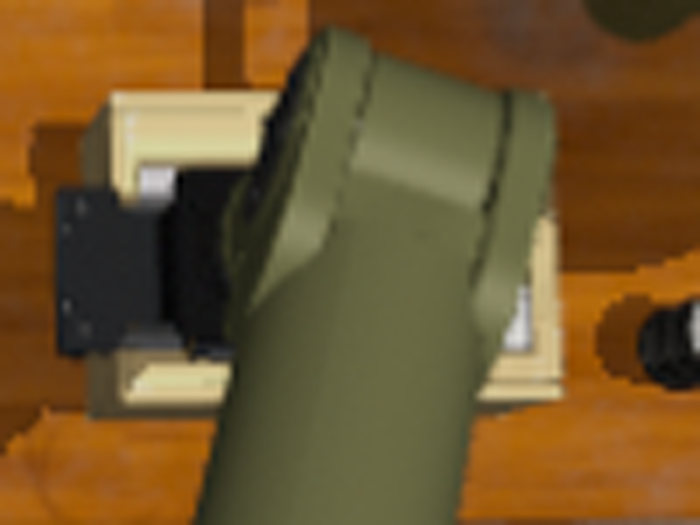

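Emit:
{"op": "carry_out", "data": {"commands": [{"tx": 0.0,"ty": 0.0,"tz": 0.003,"rx": 0.0,"ry": 0.0,"rz": 0.0,"jaw": 0.0},{"tx": 0.0,"ty": 0.0,"tz": 0.006,"rx": 0.0,"ry": 0.0,"rz": 0.0,"jaw": 0.0},{"tx": 0.0,"ty": 0.0,"tz": 0.006,"rx": 0.0,"ry": 0.0,"rz": 0.0,"jaw": 0.0}]}}

```text
time: 9.6
position: [0.4251, -0.1783, 0.0756]
tool_rot: [-3.141, 0.005, 0.001]
ft_force: [-0.2, 0.4, 0.7]
grip_width: 0.003
```

Emit:
{"op": "carry_out", "data": {"commands": [{"tx": 0.0,"ty": 0.0,"tz": 0.003,"rx": 0.0,"ry": 0.0,"rz": 0.0,"jaw": 0.0},{"tx": 0.0,"ty": 0.0,"tz": 0.006,"rx": 0.0,"ry": 0.0,"rz": 0.0,"jaw": 0.0},{"tx": 0.0,"ty": 0.0,"tz": 0.006,"rx": 0.0,"ry": 0.0,"rz": 0.0,"jaw": 0.0}]}}

```text
time: 9.98
position: [0.4251, -0.1783, 0.0696]
tool_rot: [-3.141, 0.005, 0.001]
ft_force: [-0.0, -0.5, 0.5]
grip_width: 0.007
```

Run:
```python
from h import *
a=get_image("side")[:,:,::-1];cv2.imwrite("pics/side7.png",cv2.resize(a[160:240,340:440],None,fx=7,fy=7,interpolation=cv2.INTER_CUBIC))
a=get_image("top")[:,:,::-1];cv2.imwrite("pics/top7.png",cv2.resize(a[185:260,350:450],None,fx=7,fy=7,interpolation=cv2.INTER_CUBIC))
s=ctrl.get_state();print(s["position"],s["ft_force"],s["torque"])
```

```text
[ 0.42502577 -0.17827152  0.06972842] [ 0.41774415 -0.319184    1.08711786] [ 0.04841493 -0.03102778  0.0293053 ]
```

View pics/side7.png

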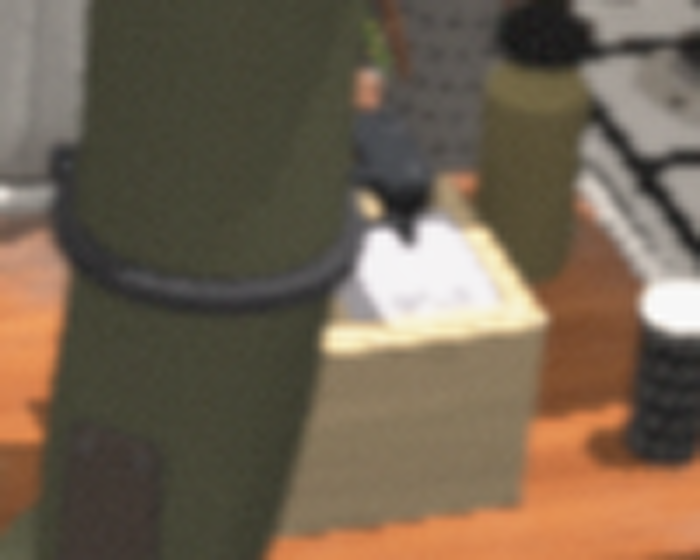

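View pics/top7.png

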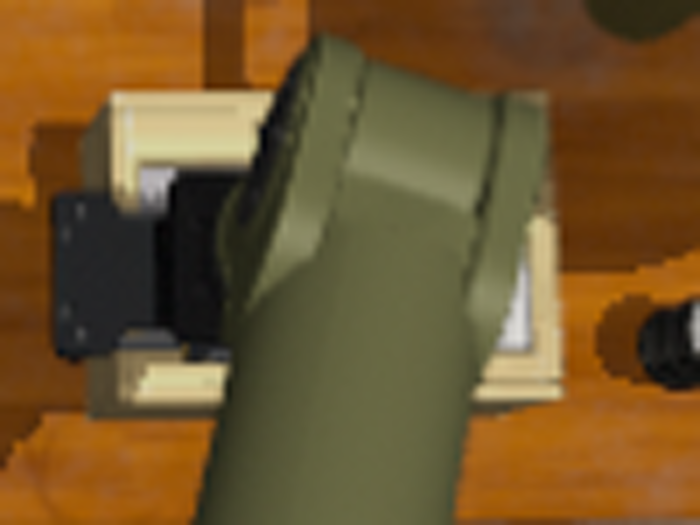

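Emit:
{"op": "carry_out", "data": {"commands": [{"tx": 0.0,"ty": 0.0,"tz": 0.003,"rx": 0.0,"ry": 0.0,"rz": 0.0,"jaw": 0.0},{"tx": 0.0,"ty": 0.0,"tz": 0.006,"rx": 0.0,"ry": 0.0,"rz": 0.0,"jaw": 0.0},{"tx": 0.0,"ty": 0.0,"tz": 0.008,"rx": 0.0,"ry": 0.0,"rz": 0.0,"jaw": 0.0},{"tx": 0.0,"ty": 0.0,"tz": 0.008,"rx": 0.0,"ry": 0.0,"rz": 0.0,"jaw": 0.0}]}}

```text
time: 10.58
position: [0.425, -0.1783, 0.0617]
tool_rot: [-3.141, 0.005, 0.001]
ft_force: [-1.6, -0.2, 0.2]
grip_width: 0.005
```

Emit:
{"op": "carry_out", "data": {"commands": [{"tx": 0.0,"ty": 0.0,"tz": 0.003,"rx": 0.0,"ry": 0.0,"rz": 0.0,"jaw": 0.0},{"tx": 0.0,"ty": 0.0,"tz": 0.005,"rx": 0.0,"ry": 0.0,"rz": 0.0,"jaw": 0.0},{"tx": 0.0,"ty": 0.0,"tz": 0.005,"rx": 0.0,"ry": 0.0,"rz": 0.0,"jaw": 0.0}]}}

```text
time: 10.95
position: [0.4251, -0.1783, 0.0567]
tool_rot: [-3.141, 0.005, 0.001]
ft_force: [0.1, -0.2, 0.8]
grip_width: 0.005
```

Emit:
{"op": "carry_out", "data": {"commands": [{"tx": 0.0,"ty": 0.0,"tz": -0.03,"rx": 0.0,"ry": 0.0,"rz": 0.0,"jaw": 0.0},{"tx": 0.0,"ty": 0.0,"tz": -0.08,"rx": 0.0,"ry": 0.0,"rz": 0.0,"jaw": 0.0},{"tx": 0.0,"ty": 0.0,"tz": -0.14,"rx": 0.0,"ry": 0.0,"rz": 0.0,"jaw": 0.0},{"tx": 0.0,"ty": 0.03,"tz": -0.17,"rx": 0.0,"ry": 0.0,"rz": 0.0,"jaw": 0.0},{"tx": 0.0,"ty": 0.08,"tz": -0.18,"rx": 0.0,"ry": 0.0,"rz": 0.0,"jaw": 0.0},{"tx": 0.0,"ty": 0.13,"tz": -0.18,"rx": 0.0,"ry": 0.0,"rz": 0.0,"jaw": 0.0},{"tx": 0.0,"ty": 0.18,"tz": -0.18,"rx": 0.0,"ry": 0.0,"rz": 0.0,"jaw": 0.0},{"tx": -0.02,"ty": 0.23,"tz": -0.18,"rx": 0.0,"ry": 0.0,"rz": 0.0,"jaw": 0.0},{"tx": -0.04,"ty": 0.28,"tz": -0.18,"rx": 0.0,"ry": 0.0,"rz": 0.0,"jaw": 0.0},{"tx": -0.06,"ty": 0.32,"tz": -0.18,"rx": 0.0,"ry": 0.0,"rz": 0.0,"jaw": 0.0},{"tx": -0.06,"ty": 0.32,"tz": -0.18,"rx": 0.0,"ry": 0.0,"rz": 0.0,"jaw": 0.0}]}}

```text
time: 12.32
position: [0.3603, -0.502, 0.2357]
tool_rot: [3.141, -0.017, -0.004]
ft_force: [1.2, 0.1, 0.5]
grip_width: 0.002
```

Run:
```python
from h import *
a=get_image("side")[:,:,::-1];cv2.imwrite("pics/side8.png",cv2.resize(a[160:240,320:440],None,fx=6,fy=6,interpolation=cv2.INTER_CUBIC))
a=get_image("top")[:,:,::-1];cv2.imwrite("pics/top8f.png",a);cv2.imwrite("pics/top8.png",cv2.resize(a[185:260,350:450],None,fx=7,fy=7,interpolation=cv2.INTER_CUBIC))
s=ctrl.get_state();print(s["time"],s["position"],s["ft_force"])
```

```text
12.425 [ 0.3643991  -0.49784392  0.23637533] [ 1.2215134   0.98948692 -0.65961835]
```

View pics/side8.png

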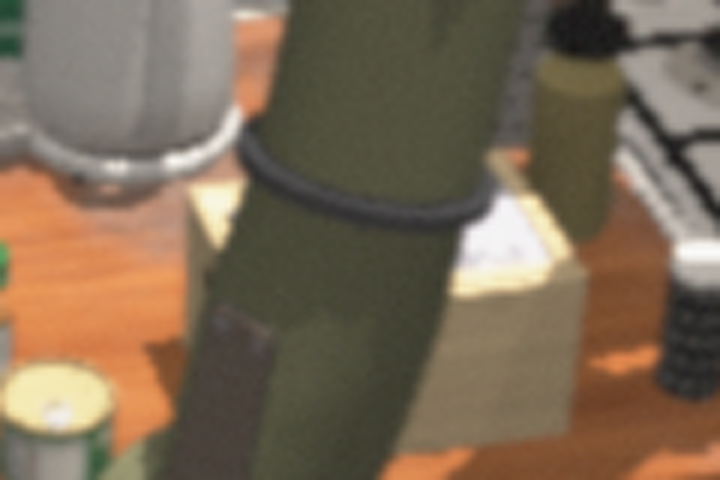

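View pics/top8.png

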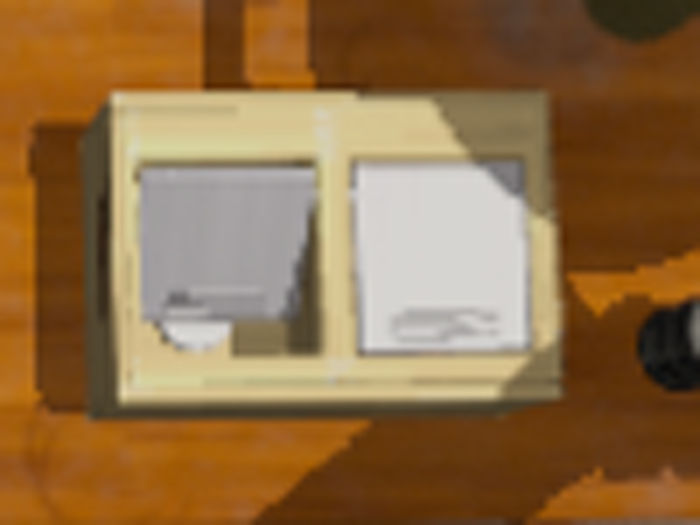

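Run:
```python
from h import *
a=cv2.imread("pics/top8f.png")
print(a[218:242,376].tolist())
print("closed ref",proj("top",[.395,-.16,.125]))
for t in (.5,.6,.7,.8,.9): print(t,proj("top",[.470-.075*np.cos(t),-.16,.125-.075*np.sin(t)]),proj("top",[.470-.075*np.cos(t),-.2205,.125-.075*np.sin(t)]))
```

```text
[[160, 159, 163], [160, 158, 162], [160, 158, 162], [159, 158, 161], [159, 158, 162], [159, 158, 162], [159, 158, 161], [159, 158, 162], [147, 146, 150], [114, 114, 117], [122, 121, 125], [172, 174, 177], [157, 158, 161], [194, 197, 200], [208, 212, 214], [209, 212, 214], [166, 172, 176], [139, 183, 202], [143, 194, 215], [146, 197, 214], [151, 203, 215], [157, 209, 214], [145, 196, 212], [140, 190, 211]]
closed ref [[377.34941654 234.98628421]]
0.5 [[375.73543541 233.26169959]] [[393.26197482 233.20450189]]
0.6 [[375.44182776 232.3028249 ]] [[392.88117613 232.24771395]]
0.7 [[375.16424667 231.16327698]] [[392.52116529 231.11048668]]
0.8 [[374.90497188 229.85606115]] [[392.18490073 229.80579636]]
0.9 [[374.66606332 228.3952208 ]] [[391.87505594 228.3476583 ]]
```

Run:
```python
from h import *
a=cv2.imread("pics/top8f.png").astype(int)
for c in (384,386,388,390): print(c,[(r,int(a[r,c].sum()),int(a[r,c,2]-a[r,c,0])) for r in range(226,238)])
# c closed reference row of front edge earlier (top0)
b=cv2.imread("pics/top0.png").astype(int)
for c in (386,416): print(c,[(r,int(b[r,c,2]-b[r,c,0])) for r in range(230,240)])
print(np.abs(a-b)[185:260,220:350].mean(), np.abs(a-b)[204:245,366:372].mean())
```

```text
384 [(226, 512, 3), (227, 446, 3), (228, 447, 2), (229, 434, 3), (230, 381, 19), (231, 343, 46), (232, 324, 52), (233, 317, 51), (234, 323, 52), (235, 333, 54), (236, 518, 70), (237, 558, 68)]
386 [(226, 512, 3), (227, 447, 4), (228, 448, 4), (229, 433, 4), (230, 376, 20), (231, 342, 47), (232, 323, 53), (233, 314, 51), (234, 323, 53), (235, 336, 54), (236, 519, 69), (237, 559, 67)]
388 [(226, 479, 3), (227, 480, 2), (228, 479, 3), (229, 479, 3), (230, 395, 17), (231, 338, 47), (232, 323, 53), (233, 313, 52), (234, 322, 54), (235, 336, 54), (236, 518, 69), (237, 559, 67)]
390 [(226, 467, 3), (227, 459, 3), (228, 459, 3), (229, 360, 3), (230, 290, 20), (231, 310, 46), (232, 309, 51), (233, 298, 51), (234, 308, 51), (235, 374, 58), (236, 525, 69), (237, 560, 68)]
386 [(230, 5), (231, 5), (232, 4), (233, 5), (234, 5), (235, 23), (236, 68), (237, 68), (238, 63), (239, 55)]
416 [(230, 5), (231, 6), (232, 4), (233, 5), (234, 12), (235, 47), (236, 68), (237, 73), (238, 71), (239, 64)]
2.8725128205128203 11.34959349593496
```

View pics/top8f.png

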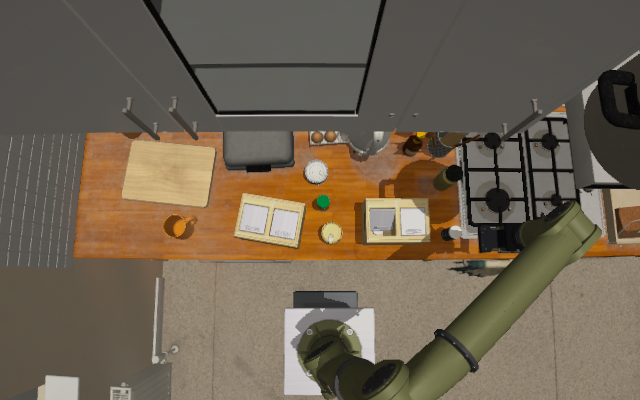

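Run:
```python
from bench import ctrl
print(ctrl.close_job(),ctrl.get_state()["time"])
```

```text
the job is handed in; nothing more can be done
the job is handed in; nothing more can be done
```

I found the free flap and left it open at about 45°: it is flap_c, the left flap of the right sorter. I handed the job in a little after 12.4 s of robot time.

- **Finding it:** I pressed flap_d first. It resisted with about 9.6 N over 2–3 mm, so I judged it packed. Flap_c then gave way with only about 1 N. I did not press flap_a or flap_b because flap_c was already clearly free.
- **Opening it:** I pushed flap_c down in small steps, then lifted straight up and moved the arm off to the right.
- **Final check:** in the last top picture the front edge of flap_c sits at pixel row 230, against 235 when closed. That works out to about 0.79 rad. Both sorters, the jars, the tins and the mug look to be where they started.

Three things disagreed with what I expected:
- **Tool height:** the reported TCP height was about 30 mm lower than where the fingertips really were, judging by the side picture and by contact at a reported 0.092 m against a top at about 0.125 m. I worked from contact and the pictures instead.
- **Forces:** flap_d felt stiffer than the stated 3 N/mm, and flap_c needed slightly less than the stated 2 N.
- **Side view:** the arm hid flap_c in the last side picture, so the opening angle comes from the top camera alone.

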